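# Snug a plaster bat down with the box key

## Task

Snug down the plaster bat in the round clamp with the steel box key. First stand the key upright on the bench on its socket end and let go of it, so that you can take it again by its head from above. Then turn the three square screws clockwise with it (never with the bare fingers), in order going clockwise round the rim (seen from above) from the screw beside the tongue: the first by one quarter turn, the second by two, the third by one, with none turned further. Leave the key standing on the third screw, and the cup, jar, tape and tile where they are.

Things in the scene. Friction and masses are not known exactly. Their poses are not given: they have to be found in the camera images.
- box_key: Loose bare-steel box key, 140 mm long, 0.1 to 0.25 kg: socket block 42x42x32, square shaft 20x20 (bare from 32 to 118 mm), plain head 42x42x22. Origin: centre of the socket face; z runs along the shaft to the head; x, y square to the flats (alike at every quarter turn). Starts lying on its flats, z level and roughly to the robot's left. Stands by itself on the socket end.
- key_mid (a point): Centre of the key, on its axis 70 mm from the socket face; the key's axes. 21 mm up when lying, 70 mm when upright on the bench. The socket is a 20.5 mm square hole, 23 mm deep, sides parallel to the flats.
- key_head (a point): Centre of the key's head, on its axis 129 mm from the socket face; the same axes as the key.
- bat_clamp: Bat clamp: fixed pale round aluminium base, 188 mm across, 22 mm high, with a 94 mm plaster bat on it (top at 31 mm). Origin on its axis at bench height. Its x axis points to screw 1 and on to the tongue, a low tab 26 mm wide (button on top, 19 mm high) that sticks out to 120 mm from the axis. Place and direction of the tongue differ from run to run.
- screw_1_top (a point): Middle of the top of the first screw's head, the one beside the tongue, 70 mm from the clamp's axis, 56 mm above the bench. All are alike: an 18 mm square head, its top 7 mm tapering to 10 mm square, 20 mm tall in all, on a 31 mm round collar with a small dark pointer. A seated key's socket face is 36 mm up, on the collar. z up; x, y square to the head's flats, x along the pointer, turning with it.
- screw_2_top (a point): The same on the second screw, 120 degrees on clockwise (seen from above) from the first.
- screw_3_top (a point): The same on the third screw, 120 degrees on clockwise from the second (240 degrees from the first).
- screw_1 (a joint): Turn of the first screw, rad: within 0.1 of 0 at the start, growing clockwise seen from above; a quarter turn is 1.57. At each quarter the pointer stands at a short dark mark on the base. The screws do not rise or sink, turn stiffly (about 0.06 N m) and stay where they are left. The key has about 0.15 rad of play on a head to either side.
- screw_2 (a joint): The same for the second screw.
- screw_3 (a joint): The same for the third screw.
- water_cup_mid (a point): White enamel cup with a dark rim, 72 mm across, 64 mm high: its centre. To be left alone.
- slip_jar_mid (a point): Glaze jar with black lid and pale label, 58 mm across, 73 mm high: its centre. To be left alone.
- tape_roll_mid (a point): Roll of masking tape lying flat, 104 mm across, 25 mm high: its centre. To be left alone.
- test_tile_mid (a point): Test tile lying flat, 72x40x9 mm: its centre. To be left alone.
Things that resemble listed ones, but are neither listed nor needed, are in the scene too. There is more than one size of the bat_clamp; the job needs the larger.

How it is judged:
By the outcome, as a careful person would: the job done as asked, in the order asked, and still so for the second after the job is handed in, with the robot touching nothing.
It also fails if it takes over 72 s, if anything falls off the work surface, if the arm or the gripper's body presses on something with over 40 N, if the wrist force passes 120 N, or if a joint passes its speed limit or range.

## Robot

A 6-joint arm with a two-finger parallel gripper is mounted at the origin on a cart in front of the work surface, level with it; the furniture and walls round the work are solid. World frame = base frame: x ahead of the robot, y to its left, z up, the work surface at z = 0. Lengths are in m, angles in degrees, forces in N, time in s.
With the tool pointing down it reaches from about 0.4 to 0.825 m from the base axis. Payload 7 kg.
Tool frame: the origin (TCP) lies midway between the tips of the shut fingers; the grasp point (between the pads) lies 19 mm behind it; z points along the fingers, y is the direction in which the jaws open and shut (so a half turn about z gives the same grasp; the last joint's range is limited). The gripper opens to 85 mm and grips with 20 to 120 N. Pads are 22 mm wide; open, the fingers measure 114 mm over their backs; the gripper's body (76 mm by 85 mm) begins 54 mm behind the grasp point. The pads swing forward as they close: fully open they stand 13 mm farther back than shut.
Start: joints at [-51.045, 20.546, 0.682, 0, -70.136, -16.507], TCP at [0.258, -0.624, 0.231] pointing down, gripper open.
Joint ranges: [-176.03, 176.03], [-82.01, 121.73], [-58.28, 71.71], [-173.87, 95.51], [-174.79, -0.11], [-173.66, 173.66]. Speed limits (degrees/s): [136.94, 136.94, 172.46, 180, 180, 180].

## Interface

Orientations are given as a 3x3 rotation matrix whose columns are the frame's x, y, z axes.
In Python, from cell import * gives the robot as it stands.
- The arm moves only by the tool drive_tool, never from a script. Its argument "moves" is a list of rows, each a list of 4 numbers: the shift along the tool's x, y, z in mm, then the turn about the tool's z in degrees. In form: [[tx, ty, tz, twist], ...]. A call has 1 to 8 rows; each row shifts and turns the commanded pose from where the row before left it, along the tool's axes as they then stand; what a row does not reach is not made up. A row lasts 1/10 s, in which the tool goes at most 50 mm and 8.59 degrees, less where a joint would pass 70% of its speed; a pose out of reach is approached as far as the arm can. A call is refused whole if a number of a shift passes 50 or a number of a turn 8.59, either way. A call with a gripper value outside its range is refused whole. "gripper" is the finger opening in mm, from 0 to 85.4, set as the call begins (left out, the last holds). The fingers move at their own pace and stop on an object; "grip_force" is the grip in N (left out, the last holds). Time passes only in rows, so rows that do not move let the fingers close. It gives the time, the measured TCP pose, the force and the opening at its end, in the units of the state.
- get_obs(): the state, without advancing time (a new reading comes with each control period).
- grab_frame(name): name is "side" or "top"; returns (picture, depth): 420x560x3 uint8, red, green, blue; 420x560 float32, m along the optical axis (not along the pixel's ray), 0 where there is no reading.
- camera_params(name): a dict with "fx", "fy", "cx", "cy" (pixels), "D" ([k1, k2, p1, p2, k3] as OpenCV has them; the pictures are not rectified), "R" (3x3) and "t" (3): a world point X has camera coordinates R X + t. Camera axes: x right, y down, z forward; pixel columns grow to the right and rows downward; lengths in m; the calibration is good to about 2 mm. A picture is of the moment at which its call begins. camera_params takes no time and is no camera call.
- hand_in(): hands the job in, once; it reports no verdict.
The state is a dict: "t": time; "joint_positions": joint angles; "qd": joint speeds; "effort": joint torques, N m; "tool_pos": TCP position; "eef_rot": TCP orientation; "wrist_force": force on the tool from outside, world axes, zero at the start; "wrist_torque": the same for the moment, N m; "grip_width": opening from 0.0 (shut) to 1.0 (fully open).
Only numpy, scipy, OpenCV 4.12 (cv2) and the standard library are available. Lean on these libraries where they do the work, as an engineer would, in place of code of your own. Each camera call takes 0.05 s, during which the arm holds its last target. There are 200 camera calls.

## Working session

There is one attempt and no reset: what is moved stays moved. The work goes in short steps, Python scripts to look and compute and a tool call to move; the robot and the scene stay as the last step left them, time stands still between calls to the robot, and variables do not carry over. Pictures are saved under pics/ and viewed, about 8 in all and at most 12, crops included, and the job is handed in when it is done.

Besides the shell and the picture viewer there is one more tool, called after "Call:" as name(argument=value, ...) on one line, values as JSON. drive_tool: Moves the arm, as the interface text tells. Its arguments: {"type":"object","properties":{"moves":{"type":"array","items":{"type":"array","items":{"type":"number"}}},"gripper":{"type":"number"},"grip_force":{"type":"number"}},"required":["moves"]}

```bash
mkdir -p pics; cat > h.py <<'E'
from cell import *
import numpy as np, cv2
def K(n):
    p=camera_params(n); return p,np.array([[p["fx"],0,p["cx"]],[0,p["fy"],p["cy"]],[0,0,1]]),np.array(p["D"],float)
def cloud(n,d):
    "world xyz per pixel"
    p,k,D=K(n); v,u=np.mgrid[:420,:560]
    q=cv2.undistortPoints(np.stack([u,v],-1).reshape(-1,1,2).astype(float),k,D).reshape(420,560,2)
    X=np.dstack([q*d[...,None],d]); return (X-np.array(p["t"]))@np.array(p["R"])
def proj(n,X):
    p,k,D=K(n); return cv2.projectPoints(np.array(X,float).reshape(-1,1,3),cv2.Rodrigues(np.array(p["R"],float))[0],np.array(p["t"],float),k,D)[0].reshape(-1,2)
def ray(n,uv,z):
    "pixel -> world at height z"
    p,k,D=K(n);R=np.array(p["R"]);q=cv2.undistortPoints(np.array(uv,float).reshape(-1,1,2),k,D).reshape(-1,2)
    d=np.c_[q,np.ones(len(q))]@R; c=-R.T@np.array(p["t"]); return c+d*((z-c[2])/d[:,2])[:,None]
def save(f,im): cv2.imwrite("pics/"+f,im[...,::-1])
E
python3 - <<'E'
from h import *
for n in("side","top"):
    im,d=grab_frame(n); np.savez(f"{n}0.npz",im=im,d=d); save(n+"0.png",cv2.resize(im,(784,588)))
    p=camera_params(n); print(n,p["fx"],-np.array(p["R"]).T@np.array(p["t"]))
o=get_obs();print(o["eef_rot"],o["wrist_force"],o["t"])
E
```

```text
side 442.44800882834517 [0.2713247  1.04084555 0.80492113]
top 396.22998283141584 [0.44654033 0.00892429 1.08729798]
[[-9.24254524e-01 -3.81776143e-01 -7.43289651e-04]
 [-3.81776826e-01  9.24253572e-01  1.33825013e-03]
 [ 1.76076141e-04  1.52065450e-03 -9.99998828e-01]] [-0.0717172  -0.1787693  -0.58680244] 0.1
```

View pics/top0.png

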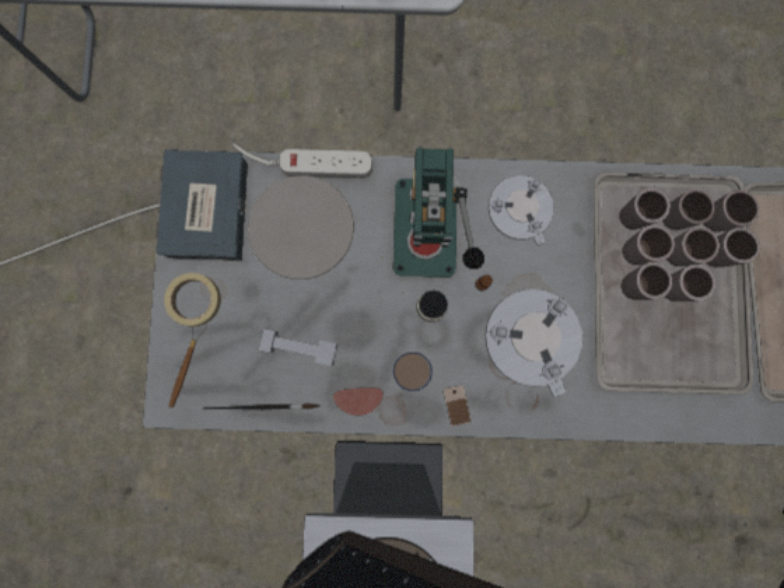

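View pics/side0.png

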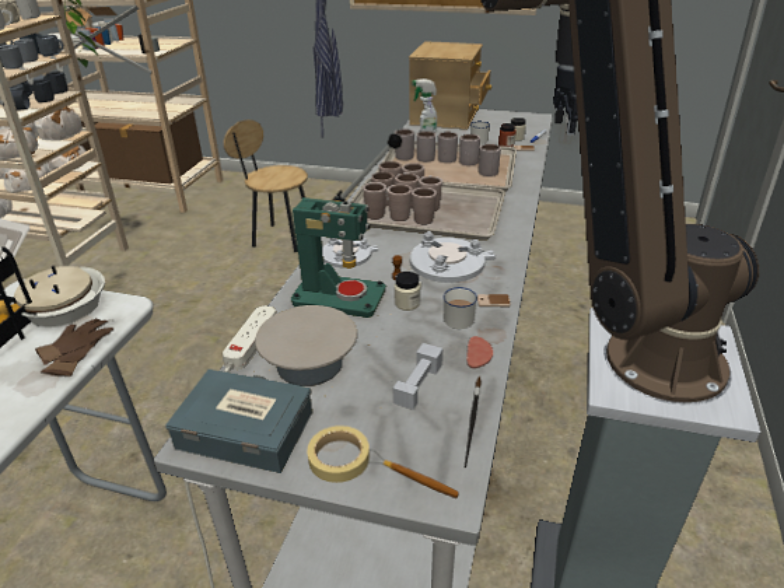

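The top view shows the key at (298,347) in the 784-px view, with the socket block on the right at about (325,353). The large clamp is at (534,338) and its tongue at (556,388). Possible mistakes:
- **Clamp:** the small clamp at (521,208) resembles the one I want.
- **Key:** the brush, the wooden tool and the small brown object at (484,283) are clearly not keys.

Going clockwise, screw 1 is at (552,372), screw 2 at (499,333) and screw 3 at (557,308). Next I'll measure and check close crops.

```bash
python3 - <<'E'
from h import *
f=np.load("top0.npz");im,d=f["im"],f["d"];W=cloud("top",d)
# key blocks
m=np.zeros((420,560),bool);m[225:265,178:248]=1
z=W[...,2];print("bench z",np.median(z[265:275,225:235]))
k=m&(z>0.014)
P=W[k];c,(w,h),a=cv2.minAreaRect((P[:,:2]*1000).astype(np.float32));print("key rect",c,w,h,a,"top z",np.percentile(P[:,2],[50,95]))
n,l,s,cc=cv2.connectedComponentsWithStats((m&(z>0.036)).astype(np.uint8))
for i in range(1,n):
    if s[i,4]>30:
        Q=W[l==i];print("block",s[i,4],cv2.minAreaRect((Q[:,:2]*1000).astype(np.float32)),np.median(Q[:,2]))
# clamp
m[:]=0;m[195:290,340:425]=1
b=m&(z>0.015)&(z<0.027);Q=W[b];hull=cv2.convexHull((Q[:,:2]*1000).astype(np.float32))
print("base",cv2.minEnclosingCircle(hull))
n,l,s,cc=cv2.connectedComponentsWithStats((m&(z>0.045)).astype(np.uint8))
for i in range(1,n):
    Q=W[l==i];print("screw",s[i,4],cc[i],Q.mean(0),Q[:,2].max())
bb=m&(z>0.028)&(z<0.034);print("bat",W[bb][:,:2].mean(0),bb.sum())
A=cv2.resize(im[200:290,340:430],(540,540),interpolation=2);B=cv2.resize(im[225:270,175:255],(540,304),interpolation=2)
save("c1.png",np.vstack([A,B])[:, :][:844][::1]) if 0 else save("c1.png",np.hstack([A,cv2.resize(B,(260,146)) if 0 else np.vstack([cv2.resize(B,(260,146)),np.zeros((394,260,3),np.uint8)])]))
E
```

```text
bench z 0.0005073901237752452
key rect (458.2830505371094, 130.90963745117188) 244.2337646484375 41.929222106933594 79.687255859375 top z [0.04045998 0.04579788]
block 137 ((460.10235595703125, 130.454833984375), (244.21815490722656, 41.42299270629883), 80.55957794189453) 0.04275056162271073
block 201 ((449.1969299316406, 77.71548461914062), (136.48916625976562, 41.83830642700195), 80.23169708251953) 0.04283628054089657
base ((502.2977294921875, -242.23428344726562), 134.81610107421875)
screw 1 [421. 195.] [0.44654033 0.00892429 1.08729798] 1.0872979773287026
screw 70 [346.38571429 199.82857143] [ 0.60002525 -0.16725525  0.0580776 ] 0.06604013515186243
screw 1 [409. 196.] [0.44654033 0.00892429 1.08729798] 1.0872979773287026
screw 1 [419. 199.] [0.44654033 0.00892429 1.08729798] 1.0872979773287026
screw 1 [399. 200.] [0.44654033 0.00892429 1.08729798] 1.0872979773287026
screw 1 [402. 201.] [0.44654033 0.00892429 1.08729798] 1.0872979773287026
screw 1 [414. 201.] [0.44654033 0.00892429 1.08729798] 1.0872979773287026
screw 1 [386. 202.] [0.44654033 0.00892429 1.08729798] 1.087297977328
[... 1840 characters left out ...]

screw 1 [416. 265.] [0.44654033 0.00892429 1.08729798] 1.0872979773287026
screw 1 [388. 267.] [0.44654033 0.00892429 1.08729798] 1.0872979773287026
screw 1 [378. 270.] [0.44654033 0.00892429 1.08729798] 1.0872979773287026
screw 1 [357. 274.] [0.44654033 0.00892429 1.08729798] 1.0872979773287026
screw 1 [411. 276.] [0.44654033 0.00892429 1.08729798] 1.0872979773287026
screw 1 [342. 280.] [0.44654033 0.00892429 1.08729798] 1.0872979773287026
screw 1 [407. 280.] [0.44654033 0.00892429 1.08729798] 1.0872979773287026
screw 1 [423. 286.] [0.44654033 0.00892429 1.08729798] 1.0872979773287026
screw 1 [423. 288.] [0.44654033 0.00892429 1.08729798] 1.0872979773287026
bat [ 0.49871341 -0.26863154] 839
```

View pics/c1.png

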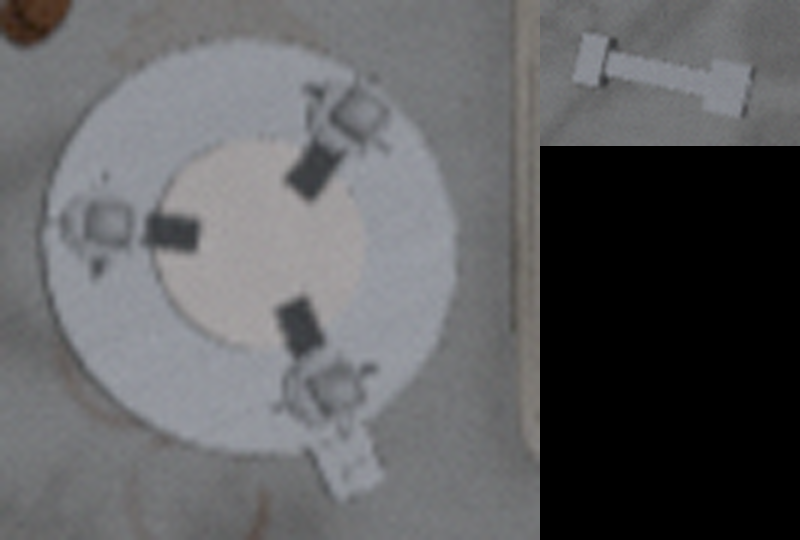

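The crop shows the key's short head block on the left and its longer socket on the right. In the clamp crop, the screw heads are at about (340,388) beside the tongue for S1, (107,222) for S2 and (360,113) for S3. The pointers are all tangential. Next I'll fit the numbers.

```bash
cat > fit.py <<'E'
from h import *
from scipy.optimize import least_squares
f=np.load("top0.npz");im,d=f["im"],f["d"];W=cloud("top",d);z=W[...,2];ok=(d>.5)
m=np.zeros((420,560),bool);m[225:265,178:248]=1
for t in(.012,.034):
    k=(m&ok&(z>t)&(z<.055)).astype(np.uint8);n,l,s,cc=cv2.connectedComponentsWithStats(k)
    for i in range(1,n):
        if s[i,4]>40:
            r=cv2.minAreaRect(np.argwhere(l==i)[:,::-1].astype(np.float32));b=cv2.boxPoints(r)
            print(t,s[i,4],"ctr",ray("top",[r[0]],.042 if t>.03 else .035)[0]*1e3,r[1],r[2])
# clamp
pk=lambda u,v:[340+(u+.5)/6-.5,200+(v+.5)/6-.5]
S=ray("top",[pk(340,388),pk(107,222),pk(360,113)],.056)[:,:2]
T=ray("top",[pk(361,488)],.019)[0,:2]
circ=ray("top",[pk(43,247),pk(457,247),pk(250,40),pk(250,454)],.022)[:,:2];C=circ.mean(0);print("C",C,circ)
def mod(p): return [p[:2]+.07*np.array([np.cos(p[2]-i*2*np.pi/3),np.sin(p[2]-i*2*np.pi/3)]) for i in range(3)]
def res(p): return np.r_[(np.array(mod(p))-S).ravel(),(p[:2]-C)*1.,(p[:2]+.118*np.array([np.cos(p[2]),np.sin(p[2])])-T)*.7]
r=least_squares(res,[*C,-2.6]);p=r.x
print("clamp",p[:2],np.degrees(p[2]),"res mm",r.fun*1e3);print("screws",np.array(mod(p))*1e3,"az",[(np.degrees(p[2])-i*120)%90 for i in range(3)])
E
python3 fit.py
```

```text
0.012 606 ctr [467.43546666 182.14788838  35.        ] (54.12925720214844, 16.120319366455078) 11.888657569885254
0.034 140 ctr [478.05884134 238.75105485  42.        ] (9.216353416442871, 16.00735092163086) 14.03624439239502
0.034 203 ctr [458.29366865 130.82548124  42.        ] (13.728129386901855, 16.081523895263672) 11.309932708740234
C [ 0.49738612 -0.2680348 ] [[ 0.49442167 -0.17524935]
 [ 0.49942789 -0.36086496]
 [ 0.59041504 -0.26825342]
 [ 0.40527987 -0.26777149]]
clamp [ 0.49816231 -0.26757619] -154.7571501317734 res mm [-0.8800914   0.39221948 -0.50386834 -0.73947338  0.66289381 -0.0932496
  0.7761986   0.45861172 -0.07876095 -0.02586889]
screws [[ 434.84672871 -297.4281028 ]
 [ 503.96759472 -197.81733088]
 [ 555.67262069 -307.48314273]] az [np.float64(25.242849868226614), np.float64(85.24284986822659), np.float64(55.242849868226585)]
```

```bash
cat > plan.py <<'E'
"plan.py x y z az [n]: rows (mm, deg) from the measured TCP pose to TCP target; az = azimuth of tool y"
import sys
from h import *
o=get_obs();p=np.array(o["tool_pos"])*1e3;R=np.array(o["eef_rot"]);a0=np.degrees(np.arctan2(R[1,1],R[0,1]))
print("t",round(o["t"],2),"pos",p.round(1),"az",round(a0,2),"q",np.round(o["joint_positions"],1),"F",np.round(o["wrist_force"],1),"T",np.round(o["wrist_torque"],2),"grip",round(o["grip_width"]*85.4,1))
if len(sys.argv)>4:
    x,y,z,az=map(float,sys.argv[1:5]);D=np.array([x,y,z])-p
    tw=-(az-a0)                      # cw from above = +twist
    if len(sys.argv)<7: tw=(tw+180)%360-180
    n=max(int(sys.argv[5]) if len(sys.argv)>5 else 1,int(np.ceil(np.abs(D).max()/49)),int(np.ceil(np.linalg.norm(D)/49)),int(np.ceil(abs(tw)/8.5)))
    rows=[]
    for i in range(n):
        a=np.radians(a0-tw*i/n);ty=np.array([np.cos(a),np.sin(a),0]);tz=np.array([0,0,-1.]);tx=np.cross(ty,tz)
        rows.append([round(float(v),1) for v in(tx@D/n,ty@D/n,-D[2]/n,tw/n)])
    for i in range(0,n,8): print(rows[i:i+8])
E
python3 plan.py 450 -300 231 169.6
```

```text
t 0.1 pos [ 257.5 -623.5  230.5] az 112.44 q [-51.   20.6   0.6  -0.  -70.1 -16.5] F [-0.1 -0.2 -0.6] T [0.   0.02 0.01] grip 85.4
[[-37.7, 28.2, -0.1, -7.1], [-40.9, 23.3, -0.1, -7.1], [-43.5, 18.0, -0.1, -7.1], [-45.4, 12.5, -0.1, -7.1], [-46.6, 6.7, -0.1, -7.1], [-47.0, 0.9, -0.1, -7.1], [-46.8, -5.0, -0.1, -7.1], [-45.8, -10.7, -0.1, -7.1]]
```

Call:
drive_tool(moves=[[-38,28,0,-7.1],[-41,23,0,-7.1],[-43.5,18,0,-7.1],[-45.5,12.5,0,-7.1],[-46.5,6.5,0,-7.1],[-47,1,0,-7.1],[-47,-5,0,-7.1],[-46,-10.5,0,-7.1]], gripper=75)

```text
t: 0.9
tool_pos: [0.4522, -0.2989, 0.2312]
eef_rot: [[-0.182, -0.983, -0.0], [-0.983, 0.182, 0.0], [-0.0, 0.0, -1.0]]
wrist_force: [1.7, 0.1, 0.5]
grip_width: 0.873
```

```bash
python3 plan.py 478 240 120 169.6
```

```text
t 0.9 pos [ 452.2 -298.9  231.2] az 169.54 q [-12.7   8.  -16.1  -0.  -65.8   2.3] F [1.7 0.1 0.5] T [-0.07 -0.21 -0.  ] grip 74.5
[[-44.5, 6.0, 9.3, -0.0], [-44.5, 6.0, 9.3, -0.0], [-44.5, 6.0, 9.3, -0.0], [-44.6, 6.0, 9.3, -0.0], [-44.6, 6.0, 9.3, -0.0], [-44.6, 6.0, 9.3, -0.0], [-44.6, 6.0, 9.3, -0.0], [-44.6, 6.0, 9.3, -0.0]]
[[-44.6, 6.0, 9.3, -0.0], [-44.6, 6.0, 9.3, -0.0], [-44.6, 6.0, 9.3, -0.0], [-44.6, 6.0, 9.3, -0.0]]
```

Call:
drive_tool(moves=[[-44.5,6,9,0],[-44.5,6,9,0],[-44.5,6,9,0],[-44.5,6,9,0],[-44.5,6,9,0],[-44.5,6,9,0],[-44.5,6,9,0],[-44.5,6,9,0]])

```text
t: 1.7
tool_pos: [0.4705, 0.0598, 0.159]
eef_rot: [[-0.186, -0.982, 0.0], [-0.982, 0.186, 0.0], [-0.0, -0.0, -1.0]]
wrist_force: [1.3, -1.3, -0.5]
grip_width: 0.874
```

Call:
drive_tool(moves=[[-45,6,9,0],[-45,6,10,0],[-45,6,10,0],[-44,6,10,0]])

```text
t: 2.1
tool_pos: [0.4804, 0.2402, 0.1198]
eef_rot: [[-0.186, -0.983, -0.0], [-0.983, 0.186, -0.0], [0.0, 0.0, -1.0]]
wrist_force: [0.5, 0.1, 0.4]
grip_width: 0.876
```

```bash
python3 plan.py 478 240 12 169.6 4
```

```text
t 2.1 pos [480.4 240.2 119.8] az 169.27 q [ 47.5  13.5 -25.3  -0.  -51.2 -58.2] F [0.5 0.1 0.4] T [ 0.02 -0.14  0.01] grip 74.8
[[0.2, 0.6, 27.0, -0.1], [0.2, 0.6, 27.0, -0.1], [0.2, 0.6, 27.0, -0.1], [0.2, 0.6, 27.0, -0.1]]
```

Call:
drive_tool(moves=[[0,1,35,0],[0,1,35,0],[0,0.5,30,0],[0,0,15,-0.3],[0,0,3.5,0]])

```text
t: 2.6
tool_pos: [0.4771, 0.2376, -0.0004]
eef_rot: [[-0.181, -0.983, -0.003], [-0.983, 0.182, -0.003], [0.004, 0.003, -1.0]]
wrist_force: [-0.0, -0.4, -1.1]
grip_width: 0.879
```

Call:
drive_tool(moves=[[0,0,0,0],[0,0,0,0],[0,0,0,0],[0,0,0,0],[0,0,0,0],[0,0,0,0],[0,0,0,0],[0,0,0,0]], gripper=30, grip_force=25)

```text
t: 3.4
tool_pos: [0.479, 0.2394, 0.0029]
eef_rot: [[-0.181, -0.983, 0.002], [-0.983, 0.181, 0.001], [-0.002, -0.001, -1.0]]
wrist_force: [-1.8, -0.1, 5.5]
grip_width: 0.491
```

```bash
python3 plan.py; python3 - <<'E'
from h import *
a,_=grab_frame("side"); b,_=grab_frame("top")
u,v=proj("side",[.47,.19,.03])[0].astype(int);print(u,v)
A=cv2.resize(a[max(v-75,0):v+75,u-70:u+70],(560,600))[:, :440]
save("g1.png",A)
E
```

```text
t 3.4 pos [479.  239.4   2.9] az 169.57 q [ 47.6  22.6 -32.1   0.  -35.2 -58. ] F [-1.8 -0.1  5.5] T [ 0.09  0.49 -0.06] grip 41.9
297 267
```

View pics/g1.png

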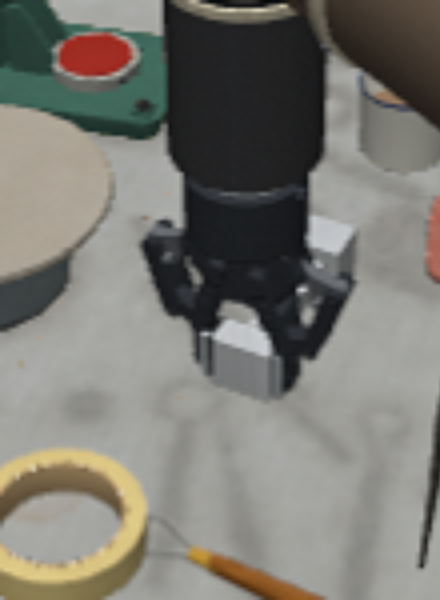

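The head is held at 41.9 mm. Now I'll swing it up about the socket's lower edge.

Call:
drive_tool(moves=[[3,0,-12.5,0],[4.5,0,-12.2,0],[5.5,0,-11.7,0],[6.7,0,-11.1,0],[7.7,0,-10.4,0],[8.7,0,-9.5,0],[9.6,0,-8.6,0],[10.4,0,-7.7,0]])

```text
t: 4.3
tool_pos: [0.468, 0.1827, 0.0863]
eef_rot: [[-0.182, -0.983, 0.0], [-0.983, 0.182, 0.0], [-0.0, -0.0, -1.0]]
wrist_force: [0.1, 0.5, -1.7]
grip_width: 0.488
```

```bash
python3 plan.py; python3 - <<'E'
from h import *
a,_=grab_frame("side")
u,v=proj("side",[.46,.16,.07])[0].astype(int);print(u,v)
save("g2.png",cv2.resize(a[max(v-75,0):v+75,u-70:u+70],(560,600))[:, :480])
E
```

```text
t 4.3 pos [468.  182.7  86.3] az 169.54 q [ 43.8  12.9 -31.7  -0.  -45.4 -54.2] F [ 0.1  0.5 -1.7] T [ 0.09 -0.03  0.05] grip 41.6
303 249
```

View pics/g2.png

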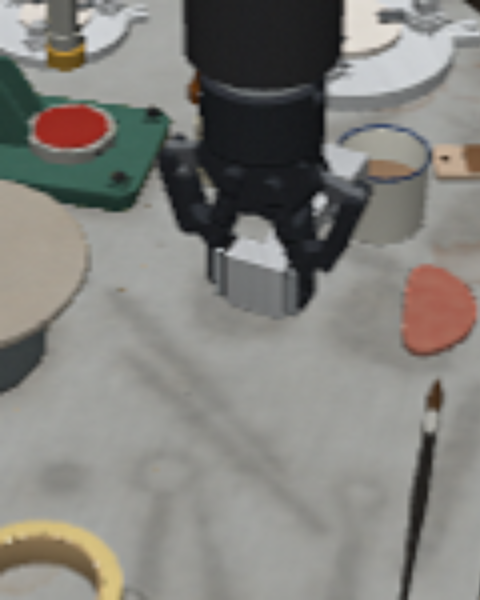

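The key was lifted rigidly: its socket is still level at (345,160). I'll loosen the grip in small steps so it swings down. Rotation slips well before the pads lose hold.

Call:
drive_tool(moves=[[0,0,0,0],[0,0,0,0],[0,0,0,0]], gripper=30, grip_force=20)

```text
t: 4.65
tool_pos: [0.4681, 0.1836, 0.0851]
eef_rot: [[-0.181, -0.983, -0.001], [-0.983, 0.181, -0.0], [0.001, 0.0, -1.0]]
wrist_force: [-0.1, -0.5, -2.1]
grip_width: 0.489
```

```bash
python3 plan.py; cat > zz.py <<'E'
"tilt of the key by side depth: lowest grey points near the socket end"
from h import *
import sys
s=sys.argv[1]
a,d=grab_frame("side");np.savez("s.npz",im=a,d=d);W=cloud("side",d);o=get_obs();p=np.array(o["tool_pos"]);dr=np.array([.181,.983])
rel=W[...,:2]-p[:2];al=rel@dr;ac=rel@np.array([-dr[1],dr[0]])
sat=a.max(2).astype(int)-a.min(2);m=(np.abs(ac)<.028)&(W[...,2]>.012)&(W[...,2]<p[2]+.06)&(d>.3)&(a.max(2)>110)&(sat<45)
for lo in np.arange(-.2,.05,.02):
    q=m&(al>=lo)&(al<lo+.02)
    if q.sum()>5: print(round(lo+.01,2),q.sum(),W[q][:,2].min().round(3),W[q][:,2].max().round(3))
u,v=proj("side",p)[0].astype(int);save(f"{s}.png",cv2.resize(a[max(v-75,0):v+75,u-75:u+75],(600,600)))
E
python3 zz.py z1
```

```text
t 4.65 pos [468.1 183.6  85.1] az 169.55 q [ 43.8  13.1 -31.7  -0.  -45.3 -54.3] F [-0.1 -0.5 -2.1] T [0.11 0.04 0.  ] grip 41.8
-0.19 121 0.012 0.061
-0.13 17 0.124 0.128
-0.11 45 0.119 0.129
-0.09 10 0.087 0.128
-0.07 10 0.112 0.117
-0.03 7 0.114 0.118
-0.01 33 0.122 0.141
0.01 206 0.085 0.129
```

Call:
drive_tool(moves=[[0,0,0,0],[0,0,0,0],[0,0,0,0]], gripper=41.5)

```text
t: 5.0
tool_pos: [0.4681, 0.1837, 0.0853]
eef_rot: [[-0.181, -0.983, -0.0], [-0.983, 0.181, -0.0], [0.0, 0.0, -1.0]]
wrist_force: [-0.1, -0.1, -1.3]
grip_width: 0.492
```

```bash
python3 plan.py; python3 zz.py z2
```

```text
t 5.0 pos [468.1 183.7  85.3] az 169.56 q [ 43.8  13.  -31.7   0.  -45.3 -54.3] F [-0.1 -0.1 -1.3] T [ 0.1  -0.    0.02] grip 42.0
-0.19 125 0.013 0.061
-0.13 21 0.122 0.129
-0.11 37 0.12 0.129
-0.09 14 0.085 0.129
-0.07 10 0.11 0.118
-0.03 8 0.113 0.116
-0.01 34 0.123 0.139
0.01 211 0.083 0.13
```

Call:
drive_tool(moves=[[0,0,0,0],[0,0,0,0],[0,0,0,0]], gripper=41.8)

```text
t: 5.35
tool_pos: [0.4682, 0.1836, 0.0855]
eef_rot: [[-0.181, -0.983, 0.0], [-0.983, 0.181, 0.0], [-0.0, -0.0, -1.0]]
wrist_force: [-0.7, 0.1, -1.8]
grip_width: 0.495
```

```bash
python3 plan.py; python3 zz.py z3|tail -8
```

```text
t 5.35 pos [468.2 183.6  85.5] az 169.55 q [ 43.8  13.  -31.7  -0.  -45.3 -54.3] F [-0.7  0.1 -1.8] T [ 0.12 -0.01  0.01] grip 42.3
-0.19 124 0.012 0.062
-0.13 23 0.124 0.129
-0.11 39 0.121 0.13
-0.09 10 0.086 0.129
-0.07 11 0.111 0.117
-0.03 10 0.113 0.117
-0.01 32 0.124 0.138
0.01 212 0.087 0.131
```

Call:
drive_tool(moves=[[0,0,0,0],[0,0,0,0],[0,0,0,0]], gripper=41.9)

```text
t: 5.7
tool_pos: [0.4682, 0.1836, 0.0855]
eef_rot: [[-0.181, -0.983, 0.0], [-0.983, 0.181, 0.0], [-0.0, -0.0, -1.0]]
wrist_force: [-0.2, 0.1, -2.0]
grip_width: 0.495
```

```bash
python3 plan.py; python3 zz.py z4|tail -8
```

```text
t 5.7 pos [468.2 183.6  85.5] az 169.55 q [ 43.8  13.  -31.7   0.  -45.3 -54.3] F [-0.2  0.1 -2. ] T [ 0.08 -0.07 -0.  ] grip 42.2
-0.19 119 0.012 0.062
-0.13 22 0.123 0.129
-0.11 41 0.122 0.129
-0.09 11 0.084 0.131
-0.07 9 0.113 0.117
-0.03 10 0.113 0.117
-0.01 33 0.124 0.145
0.01 212 0.083 0.132
```

Call:
drive_tool(moves=[[0,0,15,0],[0,0,20,0],[0,0,10,0],[0,0,0,0]], gripper=42.1)

```text
t: 6.15
tool_pos: [0.4676, 0.183, 0.0394]
eef_rot: [[-0.181, -0.983, -0.002], [-0.983, 0.181, -0.002], [0.002, 0.001, -1.0]]
wrist_force: [0.2, -0.1, -0.7]
grip_width: 0.494
```

```bash
python3 plan.py; python3 zz.py z5|tail -8
```

```text
t 6.15 pos [467.6 183.   39.4] az 169.55 q [ 43.8  16.9 -34.4   0.  -38.9 -54.3] F [ 0.2 -0.1 -0.7] T [0.03 0.02 0.06] grip 42.2
-0.19 201 0.012 0.064
-0.11 6 0.044 0.047
-0.09 20 0.03 0.047
-0.05 9 0.03 0.035
-0.03 26 0.029 0.034
-0.01 26 0.03 0.087
0.01 78 0.013 0.095
0.03 141 0.012 0.047
```

Call:
drive_tool(moves=[[0,0,0,0],[0,0,0,0],[0,0,0,0]], gripper=42.3)

```text
t: 6.5
tool_pos: [0.4685, 0.1839, 0.0412]
eef_rot: [[-0.181, -0.983, 0.001], [-0.983, 0.181, 0.001], [-0.001, -0.001, -1.0]]
wrist_force: [-0.2, 0.6, 0.1]
grip_width: 0.493
```

```bash
python3 plan.py; python3 zz.py z6|tail -8
```

```text
t 6.5 pos [468.5 183.9  41.2] az 169.55 q [ 43.8  16.7 -34.3   0.  -38.9 -54.3] F [-0.2  0.6  0.1] T [-0.06  0.02 -0.02] grip 42.1
-0.19 189 0.013 0.064
-0.11 8 0.041 0.047
-0.09 16 0.036 0.046
-0.05 8 0.029 0.035
-0.03 20 0.031 0.036
-0.01 23 0.031 0.083
0.01 98 0.029 0.092
0.03 134 0.012 0.048
```

The key slipped back flat onto the bench; loosening goes from "held" straight to "dropped". New plan: hold the head, hook the socket under the overhanging rim of the banding wheel and raise the head, so the rim levers the socket down. First I'll step aside and measure the key and the wheel.

Call:
drive_tool(moves=[[0,0,-20,0],[0,0,-45,0],[20,0,-40,0],[45,0,-10,0],[45,0,0,0],[45,0,0,0]], gripper=75)

```text
t: 7.15
tool_pos: [0.4397, 0.0301, 0.1565]
eef_rot: [[-0.18, -0.984, 0.002], [-0.984, 0.18, 0.001], [-0.002, -0.002, -1.0]]
wrist_force: [1.5, -0.2, 0.0]
grip_width: 0.877
```

```bash
cat > keyfind.py <<'E'
from h import *
im,d=grab_frame("top");np.savez("top1.npz",im=im,d=d);W=cloud("top",d);z=W[...,2];ok=d>.5
m=np.zeros((420,560),bool);m[215:270,170:260]=1
n,l,s,cc=cv2.connectedComponentsWithStats((m&ok&(z>.034)&(z<.055)).astype(np.uint8))
for i in range(1,n):
    if s[i,4]>40:
        r=cv2.minAreaRect(np.argwhere(l==i)[:,::-1].astype(np.float32));print(s[i,4],"ctr",ray("top",[r[0]],.042)[0].round(4),r[1:])
E
python3 keyfind.py; python3 plan.py; python3 - <<'E'
from h import *
a,d=grab_frame("side");np.savez("side1.npz",im=a,d=d)
W=cloud("top",np.load("top1.npz")["d"]);z=W[...,2]
q=(z>.03)&(z<.12)&(W[...,0]>.58)&(W[...,0]<.86)&(W[...,1]>.07)&(W[...,1]<.31)
P=W[q];print("disc n",q.sum(),"z",np.percentile(P[:,2],[5,50,95]));t=q&(abs(z-np.median(P[:,2]))<.01)
print(cv2.minEnclosingCircle((W[t][:,:2]*1e3).astype(np.float32)),W[t].mean(0))
q=(W[...,1]>.29)&(W[...,1]<.47)&(z>.03)&(z<.2)&(W[...,0]>.6)&(W[...,0]<.9);P=W[q];print("box",np.percentile(P,[2,50,98],axis=0))
Ws=cloud("side",d);C=W[t].mean(0)
r=np.hypot(Ws[...,0]-C[0],Ws[...,1]-C[1])
for zz in np.arange(0,.11,.006):
    k=(abs(Ws[...,2]-zz)<.003)&(r<.13)&(d>.3)&(Ws[...,1]>C[1]-.02)
    if k.sum()>4: print(round(zz,3),k.sum(),np.percentile(r[k],[5,50,95]).round(3))
u,v=proj("side",[.62,.2,.04])[0].astype(int)
save("d1.png",cv2.resize(a[v-70:v+90,u-100:u+100],(800,600*160*4//(600*4)*4//1) if 0 else (750,600)))
E
```

```text
135 ctr [0.4714 0.1937 0.042 ] ((9.701424598693848, 16.00735092163086), 14.03624439239502)
t 7.2 pos [436.9  25.5 155.8] az 169.5 q [ 29.3   1.7 -34.1  -0.  -54.3 -39.8] F [-4.1 -5.3 -2.2] T [-0.89  0.62  0.02] grip 74.9
disc n 5668 z [0.03355397 0.07705088 0.08073947]
((691.1099243164062, 196.053955078125), 113.72218322753906) [0.68772841 0.17993557 0.07779157]
box [[0.634677   0.30376985 0.03803574]
 [0.72933268 0.37426739 0.06294038]
 [0.8288692  0.44992126 0.06751496]]
0.0 983 [0.067 0.101 0.127]
0.006 271 [0.062 0.09  0.127]
0.012 238 [0.053 0.061 0.122]
0.018 169 [0.042 0.051 0.121]
0.024 37 [0.039 0.121 0.127]
0.03 22 [0.121 0.125 0.13 ]
0.036 29 [0.123 0.126 0.13 ]
0.06 32 [0.123 0.128 0.13 ]
0.066 14 [0.127 0.128 0.13 ]
0.072 58 [0.095 0.097 0.1  ]
0.078 1678 [0.019 0.069 0.098]
0.084 124 [0.012 0.069 0.095]
```

View pics/d1.png

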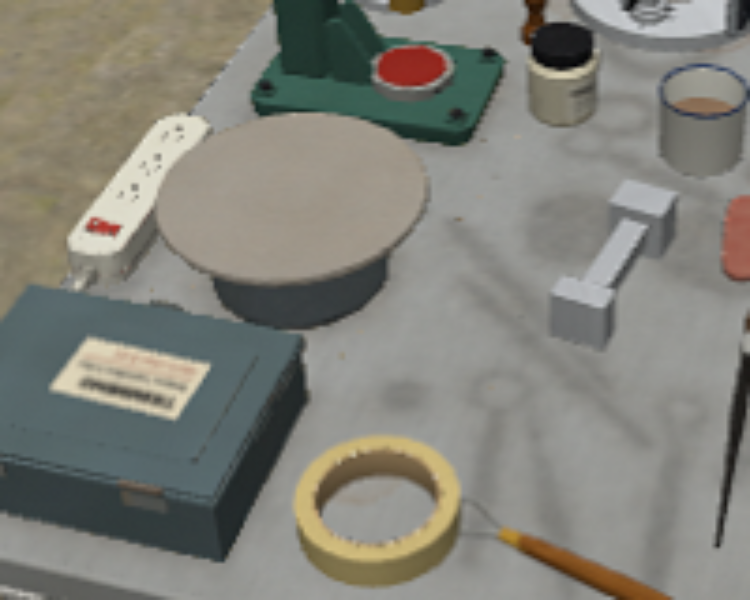

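The rim's underside is at about 71 mm and its radius is 98 mm about (688,180); the pedestal is about 60 mm in radius. I'll regrasp the head at its new place.

```bash
python3 plan.py 472 194.5 75 169.6 
```

```text
t 7.25 pos [438.1  27.6 155.9] az 169.35 q [ 29.5   1.8 -34.   -0.  -54.2 -40.1] F [0.5 0.4 0.5] T [ 0.09 -0.1   0.  ] grip 74.9
[[-42.6, -0.6, 20.2, -0.1], [-42.6, -0.7, 20.2, -0.1], [-42.6, -0.7, 20.2, -0.1], [-42.6, -0.7, 20.2, -0.1]]
```

Call:
drive_tool(moves=[[-43,-0.6,10,-0.1],[-43,-0.6,15,-0.1],[-42,-0.6,26,-0.1],[-42.5,-0.6,30,-0.1],[0,0,35,0],[0,0,26,0],[0,0,13,0],[0,0,0,0]])

```text
t: 8.05
tool_pos: [0.4715, 0.1964, -0.0002]
eef_rot: [[-0.174, -0.985, -0.003], [-0.985, 0.174, -0.003], [0.003, 0.002, -1.0]]
wrist_force: [-0.2, -0.5, 1.0]
grip_width: 0.875
```

Call:
drive_tool(moves=[[0,0,0,0],[0,0,0,0],[0,0,0,0],[0,0,0,0],[0,0,0,0]], gripper=30, grip_force=30)

```text
t: 8.55
tool_pos: [0.4734, 0.1976, 0.003]
eef_rot: [[-0.174, -0.985, 0.002], [-0.985, 0.174, 0.002], [-0.002, -0.002, -1.0]]
wrist_force: [-1.2, 0.8, 7.6]
grip_width: 0.488
```

Call:
drive_tool(moves=[[0,0,-10,0],[0,0,-30,0],[0,0,-35,0],[0,0,-25,0]])

```text
t: 8.95
tool_pos: [0.4729, 0.197, 0.1044]
eef_rot: [[-0.175, -0.985, 0.001], [-0.985, 0.175, 0.001], [-0.001, -0.001, -1.0]]
wrist_force: [0.2, 0.9, -2.1]
grip_width: 0.49
```

```bash
python3 plan.py 440 136 98 280 15 
```

```text
t 8.95 pos [472.9 197.  104.4] az 169.95 q [ 44.6  12.3 -29.4   0.  -48.1 -54.7] F [ 0.2  0.9 -2.1] T [ 0.2  -0.08  0.01] grip 41.9
[[4.4, 1.4, 0.4, -7.3], [4.2, 2.0, 0.4, -7.3], [3.9, 2.5, 0.4, -7.3], [3.5, 3.0, 0.4, -7.3], [3.1, 3.4, 0.4, -7.3], [2.7, 3.8, 0.4, -7.3], [2.1, 4.1, 0.4, -7.3], [1.6, 4.3, 0.4, -7.3]]
[[1.0, 4.5, 0.4, -7.3], [0.5, 4.6, 0.4, -7.3], [-0.1, 4.6, 0.4, -7.3], [-0.7, 4.6, 0.4, -7.3], [-1.3, 4.4, 0.4, -7.3], [-1.9, 4.2, 0.4, -7.3], [-2.4, 4.0, 0.4, -7.3]]
```

Call:
drive_tool(moves=[[4.4,1.4,0,-7.3],[4.2,2,0,-7.3],[3.9,2.5,0,-7.3],[3.5,3,0,-7.3],[3.1,3.4,0,-7.3],[2.7,3.8,0,-7.3],[2.1,4.1,0,-7.3],[1.6,4.3,0,-7.3]])

```text
t: 9.75
tool_pos: [0.4547, 0.1639, 0.1023]
eef_rot: [[0.75, -0.661, 0.0], [-0.661, -0.75, 0.0], [-0.0, -0.0, -1.0]]
wrist_force: [0.8, -0.4, -2.2]
grip_width: 0.489
```

Call:
drive_tool(moves=[[1,4.5,0,-7.3],[0.5,4.6,0,-7.3],[-0.1,4.6,0,-7.3],[-0.7,4.6,0,-7.3],[-1.3,4.4,10,-7.3],[-1.9,4.2,25,-7.3],[-2.4,4,25,-7.3],[0,0,22,0]])

```text
t: 10.55
tool_pos: [0.4388, 0.1353, 0.0195]
eef_rot: [[0.986, 0.168, -0.0], [0.168, -0.986, 0.0], [0.0, -0.0, -1.0]]
wrist_force: [0.2, -0.3, -3.2]
grip_width: 0.489
```

```bash
python3 plan.py 488 144 19 280 3 
```

```text
t 10.55 pos [438.8 135.3  19.5] az -80.33 q [ 41.8  15.4 -40.9  -0.  -33.7  57.9] F [ 0.2 -0.3 -3.2] T [ 0.02  0.09 -0.01] grip 41.7
[[16.7, -0.1, 0.2, -0.1], [16.7, -0.1, 0.2, -0.1], [16.7, -0.1, 0.2, -0.1]]
```

Call:
drive_tool(moves=[[16,0,0,0],[17,0,0,0],[16,0,0,0],[0,0,-4,0],[0,0,-4,0]])

```text
t: 11.05
tool_pos: [0.4738, 0.1353, 0.0224]
eef_rot: [[0.987, 0.158, -0.026], [0.158, -0.987, -0.014], [-0.027, 0.01, -1.0]]
wrist_force: [-29.5, -5.4, -4.7]
grip_width: 0.486
```

Call:
drive_tool(moves=[[0,0,-5,0],[0,0,-5,0],[0,0,-5,0]])

```text
t: 11.35
tool_pos: [0.4789, 0.1385, 0.0399]
eef_rot: [[0.987, 0.161, -0.016], [0.16, -0.987, -0.009], [-0.017, 0.006, -1.0]]
wrist_force: [-16.7, -4.7, -2.1]
grip_width: 0.487
```

```bash
python3 plan.py; python3 - <<'E'
from h import *
a,_=grab_frame("side")
u,v=proj("side",[.54,.15,.06])[0].astype(int)
save("w1.png",cv2.resize(a[v-60:v+60,u-80:u+80],(720,540)))
E
```

```text
t 11.35 pos [478.9 138.5  39.9] az -80.76 q [ 38.6  17.  -34.   -0.3 -40.   60.8] F [-16.7  -4.7  -2.1] T [-1.41  6.   -0.09] grip 41.5
```

View pics/w1.png

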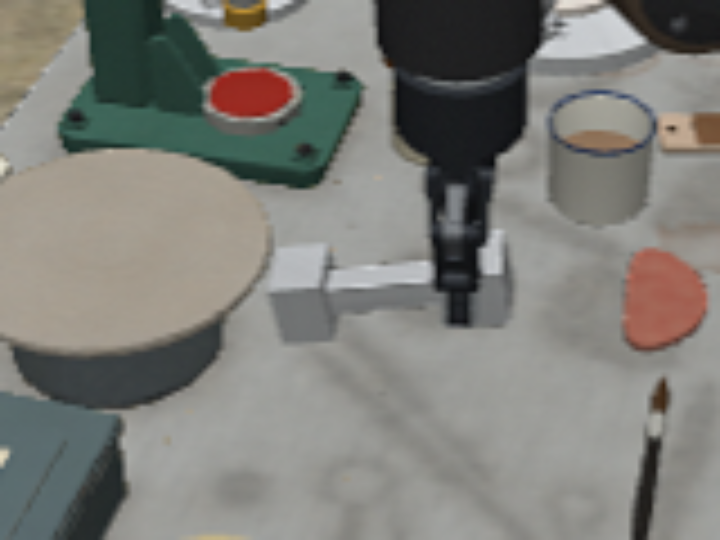

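The side view shows the socket face at (275,290) blocked at the rim, so the wheel acts as a solid, immovable cylinder, and the key slid about 10 mm in the pads. I'll use it as a wall instead. I'll raise the key until only the bottom 4 mm of the socket face meets the top edge, then push with a weak grip so gravity and the push tip the socket down.

Call:
drive_tool(moves=[[-10,0,0,0],[-10,0,-12,0],[0,0,-12,0],[0,0,-9,0],[0,0,0,0]])

```text
t: 11.9
tool_pos: [0.4691, 0.1415, 0.0774]
eef_rot: [[0.986, 0.164, 0.003], [0.164, -0.986, 0.002], [0.003, -0.002, -1.0]]
wrist_force: [1.3, -0.2, -1.6]
grip_width: 0.486
```

```bash
cat > tilt.py <<'E'
"key profile seen by the side camera: along = distance from TCP in tool x; z of key top points"
from h import *
o=get_obs();p=np.array(o["tool_pos"]);R=np.array(o["eef_rot"]);a,d=grab_frame("side");W=cloud("side",d)
al=(W-p)@R[:,0];ac=(W-p)@R[:,1]
sat=a.max(2).astype(int)-a.min(2)
m=(abs(ac)<.024)&(W[...,2]>.01)&(W[...,2]<p[2]+.06)&(d>.3)&(a.max(2)>100)&(sat<28)
for lo in np.arange(-.04,.15,.01):
    q=m&(al>=lo)&(al<lo+.01)
    if q.sum()>5: print(round((lo+.005)*1e3),q.sum(),(np.percentile(W[q][:,2],[5,95])*1e3).round(0))
E
python3 plan.py; python3 tilt.py
```

```text
t 11.9 pos [469.1 141.5  77.4] az -80.53 q [ 39.8  12.4 -33.9   0.  -43.4  59.6] F [ 1.3 -0.2 -1.6] T [0.03 0.01 0.03] grip 41.5
-25 26 [ 81. 116.]
-15 76 [ 82. 121.]
-5 12 [ 79. 117.]
15 10 [ 85. 104.]
25 40 [ 86. 103.]
35 38 [ 83. 101.]
45 40 [ 81. 100.]
55 33 [82. 98.]
65 40 [78. 97.]
75 46 [65. 95.]
85 76 [ 65. 104.]
95 81 [ 64. 104.]
105 83 [ 63. 102.]
115 32 [ 81. 101.]
125 18 [75. 79.]
135 42 [77. 81.]
145 40 [77. 81.]
```

Call:
drive_tool(moves=[[5,0,-2,0],[5,0,0,0],[4,0,0,0],[4,0,0,0],[3,0,0,0]], grip_force=20)

```text
t: 12.45
tool_pos: [0.4829, 0.1409, 0.0751]
eef_rot: [[0.987, 0.162, -0.012], [0.162, -0.987, -0.006], [-0.013, 0.004, -1.0]]
wrist_force: [-25.9, -2.5, 6.7]
grip_width: 0.482
```

```bash
python3 plan.py; python3 tilt.py
```

```text
t 12.45 pos [482.9 140.9  75.1] az -80.68 q [ 38.5  14.3 -31.6  -0.2 -44.9  60.9] F [-25.9  -2.5   6.7] T [-0.54  8.7   0.18] grip 41.1
-25 32 [ 81. 118.]
-15 80 [ 81. 119.]
-5 9 [ 76. 103.]
15 9 [82. 93.]
25 37 [ 84. 101.]
35 40 [ 82. 100.]
45 39 [78. 98.]
55 38 [79. 98.]
65 35 [77. 96.]
75 41 [66. 94.]
85 58 [ 67. 104.]
95 69 [ 62. 103.]
105 64 [ 63. 101.]
115 34 [ 77. 100.]
125 39 [77. 80.]
135 44 [76. 82.]
145 41 [76. 81.]
```

Call:
drive_tool(moves=[[-14,0,0,0],[0,0,20,0],[0,0,20,0],[0,0,8,0],[6,0,0,0],[6,0,0,0]])

```text
t: 13.1
tool_pos: [0.4877, 0.1443, 0.0302]
eef_rot: [[0.986, 0.165, 0.001], [0.165, -0.986, 0.0], [0.001, 0.0, -1.0]]
wrist_force: [0.5, -0.1, -2.4]
grip_width: 0.486
```

Call:
drive_tool(moves=[[1,0,-7,0],[1,0,-7,0],[1,0,-7,0],[2,0,-7,0],[2,0,-7,0]])

```text
t: 13.6
tool_pos: [0.4939, 0.1451, 0.0657]
eef_rot: [[0.986, 0.164, 0.001], [0.164, -0.986, 0.001], [0.001, -0.0, -1.0]]
wrist_force: [0.8, 0.9, -3.8]
grip_width: 0.484
```

```bash
python3 plan.py; python3 tilt.py
```

```text
t 13.6 pos [493.9 145.1  65.7] az -80.55 q [ 38.2  15.6 -31.5  -0.  -42.9  61.2] F [ 0.8  0.9 -3.8] T [0.06 0.14 0.09] grip 41.3
-35 15 [77. 89.]
-25 67 [ 76. 107.]
-15 73 [ 76. 114.]
15 15 [62. 84.]
25 35 [59. 82.]
35 40 [55. 78.]
45 40 [51. 73.]
55 41 [45. 66.]
65 65 [27. 61.]
75 70 [25. 66.]
85 68 [20. 65.]
95 55 [29. 60.]
105 68 [48. 80.]
115 42 [77. 81.]
125 43 [77. 82.]
135 44 [76. 81.]
145 40 [77. 81.]
```

It's tilted about 28° now. I'll continue the arc against the wall.

Call:
drive_tool(moves=[[9,0,0,0],[5,0,-10,0],[5,0,-10,0],[6,0,-10,0],[7,0,-8,0],[7,0,-7,0],[7,0,-7,0]])

```text
t: 14.35
tool_pos: [0.5396, 0.1526, 0.1173]
eef_rot: [[0.986, 0.164, 0.0], [0.164, -0.986, 0.0], [0.0, -0.0, -1.0]]
wrist_force: [-0.8, 0.1, -3.8]
grip_width: 0.485
```

```bash
python3 plan.py; python3 tilt.py
```

```text
t 14.35 pos [539.6 152.6 117.3] az -80.56 q [ 35.8  15.7 -22.6  -0.  -51.7  63.7] F [-0.8  0.1 -3.8] T [-0.03  0.48 -0.  ] grip 41.4
-35 58 [139. 157.]
-25 63 [140. 163.]
-15 74 [123. 167.]
-5 18 [ 99. 131.]
5 49 [ 53. 107.]
15 82 [ 46. 104.]
25 83 [32. 89.]
35 68 [36. 73.]
45 62 [42. 75.]
55 50 [47. 80.]
65 42 [77. 81.]
75 39 [77. 82.]
85 43 [76. 81.]
95 39 [77. 81.]
105 42 [77. 82.]
115 41 [77. 81.]
125 40 [76. 81.]
135 38 [77. 82.]
145 40 [77. 81.]
```

Call:
drive_tool(moves=[[8,0,-7,0],[8,0,-6,0],[8,0,-5,0],[7,0,-4,0],[6,0,-2,0],[5,0,0,0],[2,0,0,0]])

```text
t: 15.1
tool_pos: [0.583, 0.1599, 0.1406]
eef_rot: [[0.986, 0.164, 0.0], [0.164, -0.986, -0.0], [0.0, 0.0, -1.0]]
wrist_force: [-1.3, -0.9, -0.4]
grip_width: 0.486
```

```bash
python3 plan.py; python3 tilt.py; python3 - <<'E'
from h import *
a,_=grab_frame("side")
u,v=proj("side",[.57,.16,.1])[0].astype(int)
save("w2.png",cv2.resize(a[v-60:v+60,u-80:u+80],(640,480)))
E
```

```text
t 15.1 pos [583.  159.9 140.6] az -80.55 q [ 33.8  18.1 -15.5   0.  -56.4  65.6] F [-1.3 -0.9 -0.4] T [-0.14  0.85  0.04] grip 41.5
-35 89 [ 61. 191.]
-25 169 [ 59. 192.]
-15 195 [ 62. 192.]
-5 95 [ 56. 157.]
5 58 [55. 86.]
15 37 [76. 81.]
25 42 [77. 81.]
35 41 [77. 81.]
45 40 [76. 81.]
55 37 [76. 81.]
65 41 [77. 81.]
75 42 [77. 81.]
85 42 [78. 81.]
95 41 [78. 81.]
105 41 [78. 82.]
115 38 [78. 82.]
125 40 [77. 81.]
135 41 [75. 80.]
145 42 [77. 82.]
```

View pics/w2.png

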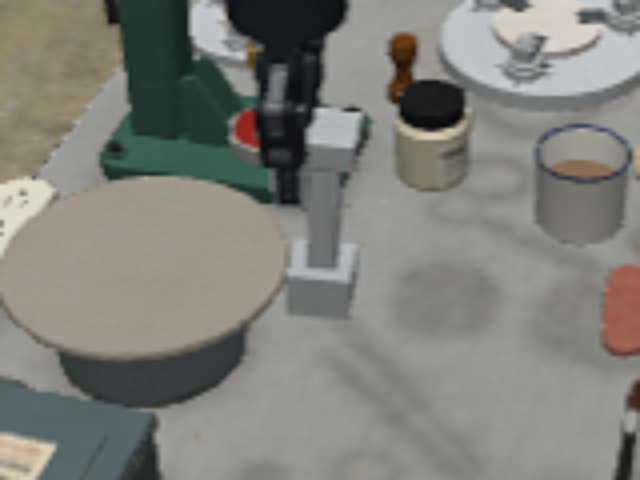

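The view shows the key upright, with its head at (335,140) and socket at (322,280), held by the edge of the head. I'll back off and set it down.

Call:
drive_tool(moves=[[-15,0,0,0],[-25,0,0,0],[-20,0,5,0],[0,0,15,0],[0,0,15,0],[0,0,10,0]])

```text
t: 15.8
tool_pos: [0.5232, 0.1501, 0.0952]
eef_rot: [[0.986, 0.164, 0.001], [0.164, -0.986, 0.0], [0.001, -0.0, -1.0]]
wrist_force: [-0.5, 0.1, -1.4]
grip_width: 0.49
```

Call:
drive_tool(moves=[[0,0,3,0],[0,0,2,0],[0,0,2,0],[0,0,2,0]])

```text
t: 16.2
tool_pos: [0.5292, 0.1522, 0.0915]
eef_rot: [[0.986, 0.167, 0.011], [0.167, -0.986, 0.004], [0.012, -0.002, -1.0]]
wrist_force: [4.8, -1.8, 28.2]
grip_width: 0.486
```

```bash
python3 plan.py; python3 tilt.py|head -8
```

```text
t 16.2 pos [529.2 152.2  91.5] az -80.37 q [ 36.6  16.2 -26.1   0.3 -47.   62.8] F [ 4.8 -1.8 28.2] T [-0.74 -1.66 -0.04] grip 41.5
-35 97 [ 20. 143.]
-25 164 [ 16. 143.]
-15 174 [ 20. 144.]
-5 84 [ 14. 100.]
5 46 [12. 37.]
65 26 [75. 80.]
75 44 [77. 81.]
85 39 [77. 81.]
```

Call:
drive_tool(moves=[[0,0,-3,0],[0,0,-1.5,0],[0,0,0,0]])

```text
t: 16.55
tool_pos: [0.5251, 0.1509, 0.0926]
eef_rot: [[0.986, 0.165, 0.004], [0.165, -0.986, 0.002], [0.004, -0.001, -1.0]]
wrist_force: [1.9, 0.4, 7.6]
grip_width: 0.491
```

Call:
drive_tool(moves=[[0,0,0,0],[0,0,0,0],[0,0,0,0],[0,0,-30,0],[0,0,-40,0],[-45,0,0,0],[-45,0,0,0]], gripper=75)

```text
t: 17.25
tool_pos: [0.4342, 0.1353, 0.1614]
eef_rot: [[0.987, 0.163, 0.001], [0.163, -0.987, 0.001], [0.001, -0.0, -1.0]]
wrist_force: [-1.3, 1.2, 0.1]
grip_width: 0.881
```

```bash
python3 plan.py; cat > headfind.py <<'E'
"head top of the standing key in the top view"
from h import *
import sys
zt=float(sys.argv[1]);x0,y0=float(sys.argv[2]),float(sys.argv[3])
im,d=grab_frame("top");W=cloud("top",d);z=W[...,2]
m=(abs(z-zt)<.012)&(np.hypot(W[...,0]-x0,W[...,1]-y0)<.05)
n,l,s,cc=cv2.connectedComponentsWithStats(m.astype(np.uint8));i=1+np.argmax(s[1:,4]);P=(W[l==i][:,:2]*1e3).astype(np.float32)
pix=np.argwhere(l==i)[:,::-1].astype(np.float32)
Q=ray("top",pix,zt)[:,:2]*1e3
r=cv2.minAreaRect(Q.astype(np.float32));print("n",s[i,4],"z",np.median(W[l==i][:,2]).round(4),"rect",r,"mean",Q.mean(0))
E
python3 headfind.py .140 .508 .149; python3 - <<'E'
from h import *
a,_=grab_frame("side")
u,v=proj("side",[.51,.15,.07])[0].astype(int)
save("w3.png",cv2.resize(a[v-60:v+60,u-80:u+80],(480,360)))
E
```

```text
t 17.25 pos [434.2 135.3 161.4] az -80.63 q [ 42.2   3.  -31.8  -0.  -55.1  57.1] F [-1.3  1.2  0.1] T [0.14 0.25 0.02] grip 75.2
n 315 z 0.1408 rect ((516.4125366210938, 148.9562530517578), (42.529747009277344, 42.94515609741211), 9.70723819732666) mean [516.52182196 148.91149932]
```

View pics/w3.png

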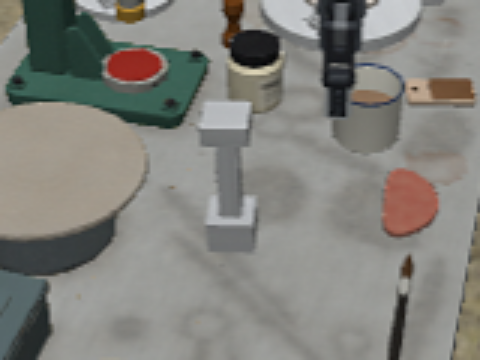

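The key stands by itself, with its head at (516.4,149.0) and flats at 9.7°. Now I'll take it by the head from above.

```bash
python3 plan.py 516.4 149 175 -80.3 3 
```

```text
t 17.35 pos [429.7 133.  160.7] az -80.56 q [ 42.4   2.7 -32.3  -0.1 -55.2  57.1] F [1.4 1.2 0.1] T [ 0.07 -0.16  0.  ] grip 75.2
[[29.4, -0.5, -4.8, -0.1], [29.4, -0.5, -4.8, -0.1], [29.4, -0.4, -4.8, -0.1]]
```

Call:
drive_tool(moves=[[0,0,-14,0],[29,-0.5,0,-0.1],[29,-0.5,0,-0.1],[27,-0.5,0,0],[0,0,0,0]])

```text
t: 17.85
tool_pos: [0.5205, 0.1512, 0.1742]
eef_rot: [[0.986, 0.167, -0.0], [0.167, -0.986, -0.001], [-0.001, 0.001, -1.0]]
wrist_force: [-0.1, -0.3, -1.4]
grip_width: 0.882
```

```bash
python3 plan.py 516.4 149 107 -80.3 3 
```

```text
t 17.85 pos [520.5 151.2 174.2] az -80.38 q [ 36.9  10.7 -20.8   0.  -58.5  62.7] F [-0.1 -0.3 -1.4] T [-0.04  0.01 -0.  ] grip 75.3
[[-1.5, 0.5, 22.4, -0.0], [-1.5, 0.5, 22.4, -0.0], [-1.5, 0.5, 22.4, -0.0]]
```

Call:
drive_tool(moves=[[-3.5,1,12,0],[-1,0.6,25,0],[0,0,20,0],[0,0,10,0],[0,0,0,0]])

```text
t: 18.35
tool_pos: [0.5122, 0.1476, 0.1066]
eef_rot: [[0.986, 0.168, -0.003], [0.168, -0.986, -0.002], [-0.003, 0.001, -1.0]]
wrist_force: [0.1, 0.5, 0.7]
grip_width: 0.875
```

```bash
python3 plan.py 516.4 149 107 -80.3 1 
```

```text
t 18.35 pos [512.2 147.6 106.6] az -80.35 q [ 37.1  14.2 -26.5  -0.  -49.5  62.5] F [0.1 0.5 0.7] T [-0.05 -0.    0.04] grip 74.7
[[4.3, -0.7, -0.4, -0.0]]
```

Call:
drive_tool(moves=[[0,0,0,0],[0,0,0,0]])

```text
t: 18.55
tool_pos: [0.5144, 0.1488, 0.1092]
eef_rot: [[0.986, 0.168, 0.001], [0.168, -0.986, 0.001], [0.002, -0.001, -1.0]]
wrist_force: [-0.0, 0.5, -0.4]
grip_width: 0.883
```

```bash
python3 plan.py 516.4 149 107 -80.3 1 
```

```text
t 18.55 pos [514.4 148.8 109.2] az -80.33 q [ 37.1  14.  -26.3   0.  -49.6  62.5] F [-0.   0.5 -0.4] T [-0.   -0.    0.05] grip 75.4
[[2.1, 0.1, 2.2, -0.0]]
```

Now I'll correct by 2 mm, close firmly and settle.

Call:
drive_tool(moves=[[2,0,2,0],[0,0,0,0],[0,0,0,0],[0,0,0,0],[0,0,0,0],[0,0,0,0],[0,0,0,0],[0,0,0,0]], gripper=30, grip_force=80)

```text
t: 19.35
tool_pos: [0.5165, 0.1491, 0.1067]
eef_rot: [[0.986, 0.168, 0.001], [0.168, -0.986, 0.001], [0.001, -0.0, -1.0]]
wrist_force: [1.0, 0.7, 5.6]
grip_width: 0.478
```

```bash
python3 plan.py
```

```text
t 19.35 pos [516.5 149.1 106.7] az -80.34 q [ 37.   14.4 -26.2   0.  -49.3  62.6] F [1.  0.7 5.6] T [ 0.13 -0.18 -0.03] grip 40.8
```

Call:
drive_tool(moves=[[0,0,-10,0],[0,0,-25,0],[0,0,-32,0],[0,0,-28,0],[0,0,0,0]])

```text
t: 19.85
tool_pos: [0.5174, 0.1494, 0.2053]
eef_rot: [[0.986, 0.168, 0.005], [0.168, -0.986, 0.003], [0.005, -0.002, -1.0]]
wrist_force: [0.1, 0.5, -2.5]
grip_width: 0.477
```

```bash
python3 plan.py 434.8 -297.4 202 205.24 12
```

```text
t 19.85 pos [517.4 149.4 205.3] az -80.33 q [ 37.    8.6 -19.    0.1 -62.   62.6] F [ 0.1  0.5 -2.5] T [ 0.03 -0.07 -0.03] grip 40.7
[[-13.0, 35.6, 0.3, 6.2], [-9.1, 36.8, 0.3, 6.2], [-5.1, 37.5, 0.3, 6.2], [-1.0, 37.9, 0.3, 6.2], [3.1, 37.7, 0.3, 6.2], [7.1, 37.2, 0.3, 6.2], [11.1, 36.2, 0.3, 6.2], [15.0, 34.8, 0.3, 6.2]]
[[18.6, 33.0, 0.3, 6.2], [22.1, 30.8, 0.3, 6.2], [25.3, 28.2, 0.3, 6.2], [28.2, 25.3, 0.3, 6.2]]
```

Call:
drive_tool(moves=[[-13,35.5,0,6.2],[-9,37,0,6.2],[-5,37.5,0,6.2],[-1,38,0,6.2],[3,37.5,0,6.2],[7,37,0,6.2],[11,36,0,6.2],[15,35,0,6.2]])

```text
t: 20.65
tool_pos: [0.4594, -0.1502, 0.2006]
eef_rot: [[0.764, -0.646, -0.002], [-0.646, -0.764, 0.0], [-0.001, 0.001, -1.0]]
wrist_force: [0.5, 0.3, -1.4]
grip_width: 0.479
```

Call:
drive_tool(moves=[[18.5,33,0,6.2],[22,31,0,6.2],[25,28,0,6.2],[28,25,0,6.2],[0,0,0,0],[0,0,0,0]])

```text
t: 21.25
tool_pos: [0.4319, -0.2977, 0.2002]
eef_rot: [[0.425, -0.905, -0.002], [-0.905, -0.425, 0.001], [-0.002, 0.001, -1.0]]
wrist_force: [-0.3, 1.3, -2.3]
grip_width: 0.478
```

```bash
python3 headfind.py .233 .435 -.297; python3 plan.py 434.8 -297.4 172 205.24 2
```

```text
t 21.3 pos [ 432.3 -297.   200.4] az -154.77 q [-13.1   7.8 -20.7  -0.  -61.6  38.3] F [-0.1  0.5 -1.9] T [ 0.   -0.02  0.02] grip 41.0
[[0.7, -1.0, 14.2, -0.0], [0.7, -1.0, 14.2, -0.0]]Traceback (most recent call last):
  File "headfind.py", line 7, in <module>
    n,l,s,cc=cv2.connectedComponentsWithStats(m.astype(np.uint8));i=1+np.argmax(s[1:,4]);P=(W[l==i][:,:2]*1e3).astype(np.float32)
                                                                      ~~~~~~~~~^^^^^^^^^
    return _wrapfunc(a, 'argmax', axis=axis, out=out, **kwds)
    return bound(*args, **kwds)
ValueError: attempt to get argmax of an empty sequence
```

Call:
drive_tool(moves=[[1.2,-2.3,14,0],[0,0,14,0],[0,0,4,0],[0,0,0,0],[0,0,0,0]])

```text
t: 21.8
tool_pos: [0.4362, -0.297, 0.1698]
eef_rot: [[0.428, -0.904, 0.001], [-0.904, -0.428, -0.0], [0.001, -0.0, -1.0]]
wrist_force: [-0.3, -0.0, -0.8]
grip_width: 0.482
```

```bash
python3 plan.py 434.8 -297.4 143 205.24 2
```

```text
t 21.8 pos [ 436.2 -297.   169.8] az -154.68 q [-12.9   9.6 -22.9   0.  -57.5  38.2] F [-0.3 -0.  -0.8] T [-0.01 -0.03 -0.05] grip 41.2
[[-0.1, 0.7, 13.4, 0.0], [-0.1, 0.7, 13.4, 0.0]]
```

Call:
drive_tool(moves=[[-0.5,1,5,0],[0,0,7,0],[0,0,6,0],[0,0,5,0],[0,0,4,0],[0,0,0,0],[0,0,0,0]])

```text
t: 22.5
tool_pos: [0.4348, -0.2982, 0.1427]
eef_rot: [[0.427, -0.904, 0.0], [-0.904, -0.427, -0.001], [0.001, 0.0, -1.0]]
wrist_force: [-1.1, -3.9, 6.0]
grip_width: 0.48
```

```bash
python3 plan.py
```

```text
t 22.5 pos [ 434.8 -298.2  142.7] az -154.73 q [-13.1  11.1 -25.    0.1 -53.8  38.3] F [-1.1 -3.9  6. ] T [-2.12  0.79  0.06] grip 41.0
```

Seated at 142.7 mm, as expected. First screw: 90° plus about 8° of play.

Call:
drive_tool(moves=[[0,0,0,8.2],[0,0,0,8.2],[0,0,0,8.2],[0,0,0,8.2],[0,0,0,8.2],[0,0,0,8.2],[0,0,0,8.2],[0,0,0,8.2]])

```text
t: 23.3
tool_pos: [0.4355, -0.2985, 0.1428]
eef_rot: [[-0.651, -0.759, 0.002], [-0.759, 0.651, -0.002], [0.0, -0.003, -1.0]]
wrist_force: [-0.5, -6.4, 3.2]
grip_width: 0.482
```

Call:
drive_tool(moves=[[0,0,0,8.2],[0,0,0,8.2],[0,0,0,8],[0,0,0,7.5],[0,0,0,0],[0,0,0,0]])

```text
t: 23.9
tool_pos: [0.4353, -0.2987, 0.1428]
eef_rot: [[-0.952, -0.305, 0.001], [-0.305, 0.952, -0.002], [-0.001, -0.003, -1.0]]
wrist_force: [0.1, -7.2, 1.9]
grip_width: 0.477
```

```bash
python3 plan.py 434.8 -297.4 143 115.24
```

```text
t 23.9 pos [ 435.3 -298.7  142.8] az 107.76 q [-13.1  11.1 -25.    0.1 -53.8 -59.2] F [ 0.1 -7.2  1.9] T [-3.61  0.15  0.01] grip 40.7
[[0.1, 1.4, -0.2, -7.5]]
```

Call:
drive_tool(moves=[[0,1,0,-4],[0,0,0,-3.5],[0,0,-8,0],[0,0,-12,0],[0,0,-16,0],[0,0,-10,0],[0,0,0,-8]])

```text
t: 24.6
tool_pos: [0.4349, -0.2963, 0.1893]
eef_rot: [[-0.836, -0.549, 0.002], [-0.549, 0.836, -0.0], [-0.002, -0.001, -1.0]]
wrist_force: [0.2, -0.5, -1.7]
grip_width: 0.478
```

```bash
python3 plan.py 504 -198.8 188 265.24 18 nowrap|sed 's/^/ /'; python3 - <<'E'
import math
from h import *
o=get_obs();R=o["eef_rot"];print(math.degrees(math.atan2(R[1][1],R[0][1])))
E
```

```text
t 24.6 pos [ 434.9 -296.3  189.3] az 123.29 q [-12.9   8.4 -21.6  -0.  -60.  -43.8] F [ 0.2 -0.5 -1.7] T [-0.03 -0.    0.01] grip 40.8
 [[-6.2, 2.4, 0.1, -7.9], [-6.5, 1.6, 0.1, -7.9], [-6.6, 0.7, 0.1, -7.9], [-6.6, -0.3, 0.1, -7.9], [-6.5, -1.2, 0.1, -7.9], [-6.3, -2.1, 0.1, -7.9], [-6.0, -2.9, 0.1, -7.9], [-5.5, -3.7, 0.1, -7.9]]
 [[-5.0, -4.4, 0.1, -7.9], [-4.3, -5.1, 0.1, -7.9], [-3.6, -5.6, 0.1, -7.9], [-2.8, -6.0, 0.1, -7.9], [-1.9, -6.4, 0.1, -7.9], [-1.0, -6.6, 0.1, -7.9], [-0.1, -6.6, 0.1, -7.9], [0.8, -6.6, 0.1, -7.9]]
 [[1.7, -6.4, 0.1, -7.9], [2.6, -6.1, 0.1, -7.9]]
123.28702950204753
```

Call:
drive_tool(moves=[[-6.2,2.4,0,-7.9],[-6.5,1.6,0,-7.9],[-6.6,0.7,0,-7.9],[-6.6,-0.3,0,-7.9],[-6.5,-1.2,0,-7.9],[-6.3,-2.1,0,-7.9],[-6,-2.9,0,-7.9],[-5.5,-3.7,0,-7.9]])

```text
t: 25.4
tool_pos: [0.4649, -0.2524, 0.1876]
eef_rot: [[0.118, -0.993, -0.001], [-0.993, -0.118, 0.001], [-0.001, 0.0, -1.0]]
wrist_force: [-0.0, 0.3, -1.5]
grip_width: 0.481
```

Call:
drive_tool(moves=[[-5,-4.4,0,-7.9],[-4.3,-5.1,0,-7.9],[-3.6,-5.6,0,-7.9],[-2.8,-6,0,-7.9],[-1.9,-6.4,0,-7.9],[-1,-6.6,0,-7.9],[-0.1,-6.6,0,-7.9],[0.8,-6.6,0,-7.9]])

```text
t: 26.2
tool_pos: [0.4955, -0.2089, 0.1876]
eef_rot: [[0.939, -0.343, -0.001], [-0.343, -0.939, 0.001], [-0.001, -0.001, -1.0]]
wrist_force: [-0.8, 0.1, -2.0]
grip_width: 0.476
```

Call:
drive_tool(moves=[[1.7,-6.4,6,-7.9],[2.6,-6.1,6,-7.9],[0,0,5,0],[0,0,0,0],[0,0,0,0],[0,0,0,0]])

```text
t: 26.8
tool_pos: [0.5034, -0.199, 0.1714]
eef_rot: [[0.997, -0.081, 0.0], [-0.081, -0.997, -0.0], [0.0, -0.0, -1.0]]
wrist_force: [-0.3, 0.4, -0.7]
grip_width: 0.478
```

```bash
python3 plan.py 504 -198.8 143 265.24 2; python3 - <<'E'
from h import *
a,_=grab_frame("top"); s,_=grab_frame("side")
u,v=proj("top",[.436,-.298,.04])[0].astype(int);A=a[v-20:v+20,u-20:u+20]
u,v=proj("side",[.436,-.298,.04])[0].astype(int);B=s[v-20:v+20,u-20:u+20]
save("p1.png",cv2.resize(np.hstack([A,B]),(800,400),interpolation=2))
E
```

```text
t 26.8 pos [ 503.4 -199.   171.4] az -94.67 q [ -0.8  10.8 -21.1   0.  -58.1  86.1] F [-0.3  0.4 -0.7] T [ 0.02 -0.04  0.03] grip 40.9
[[0.3, -0.1, 14.2, 0.0], [0.3, -0.1, 14.2, 0.0]]
```

View pics/p1.png

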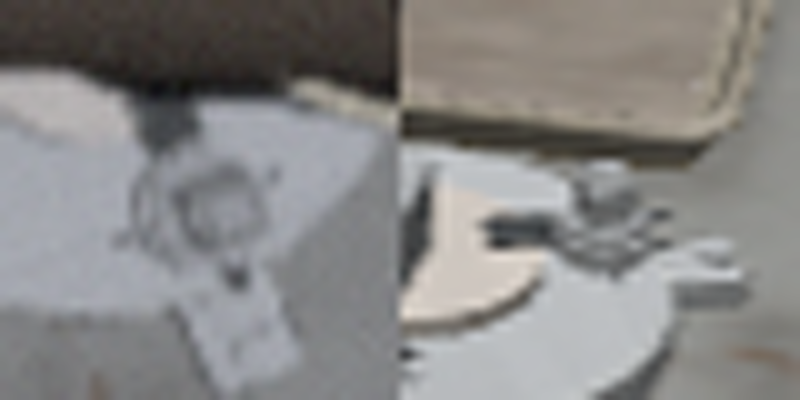

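The left crop shows S1's pointer at (235,270) now facing the tongue, with the side marks at (120,240) and (270,172), so the quarter turn is done. Next I'll seat the key on S2.

Call:
drive_tool(moves=[[0.5,0,5,0],[0,0,8,0],[0,0,7,0],[0,0,5,0],[0,0,4,0],[0,0,0,0],[0,0,0,0]])

```text
t: 27.6
tool_pos: [0.504, -0.1997, 0.1427]
eef_rot: [[0.997, -0.079, 0.0], [-0.079, -0.997, -0.001], [0.0, 0.001, -1.0]]
wrist_force: [-0.5, -5.7, 6.2]
grip_width: 0.48
```

```bash
python3 plan.py
```

```text
t 27.6 pos [ 504.  -199.7  142.7] az -94.53 q [ -0.8  12.5 -23.2   0.1 -54.3  86.2] F [-0.5 -5.7  6.2] T [-2.15  0.59 -0.01] grip 41.0
```

Call:
drive_tool(moves=[[0,1,0,8.2],[0,0,0,8.2],[0,0,0,8.2],[0,0,0,8.2],[0,0,0,8.2],[0,0,0,8.2],[0,0,0,8.2],[0,0,0,8.2]])

```text
t: 28.4
tool_pos: [0.5042, -0.2003, 0.1427]
eef_rot: [[0.334, -0.942, 0.001], [-0.942, -0.334, -0.001], [0.001, -0.0, -1.0]]
wrist_force: [-0.6, -2.4, 5.7]
grip_width: 0.482
```

Call:
drive_tool(moves=[[0,0,0,8.2],[0,0,0,8.2],[0,0,0,8.2],[0,0,0,8.2],[0,0,0,8.2],[0,0,0,8.2],[0,0,0,8.2],[0,0,0,8.2]])

```text
t: 29.2
tool_pos: [0.5046, -0.2003, 0.1427]
eef_rot: [[-0.72, -0.694, 0.002], [-0.694, 0.72, -0.001], [-0.0, -0.002, -1.0]]
wrist_force: [-0.3, -3.2, 3.8]
grip_width: 0.479
```

Call:
drive_tool(moves=[[0,0,0,8.2],[0,0,0,8.2],[0,0,0,8.2],[0,0,0,8.2],[0,0,0,8.2],[0,0,0,8.2],[0,0,0,0],[0,0,0,0]])

```text
t: 30.0
tool_pos: [0.5044, -0.2004, 0.1427]
eef_rot: [[-0.997, 0.082, 0.001], [0.082, 0.997, -0.001], [-0.001, -0.001, -1.0]]
wrist_force: [-0.6, -3.5, 6.0]
grip_width: 0.482
```

```bash
python3 plan.py 504 -198.8 143 77.7
```

```text
t 30.0 pos [ 504.4 -200.4  142.7] az 85.27 q [ -0.9  12.5 -23.2   0.1 -54.3 -93.8] F [-0.6 -3.5  6. ] T [-1.91 -0.01 -0.04] grip 41.1
[[0.5, 1.5, -0.3, 7.6]]
```

Call:
drive_tool(moves=[[0,0,0,7.6],[0,0,0,0],[0,0,0,0]])

```text
t: 30.3
tool_pos: [0.5044, -0.2003, 0.1427]
eef_rot: [[-0.977, 0.213, 0.001], [0.213, 0.977, -0.001], [-0.001, -0.001, -1.0]]
wrist_force: [-0.6, -3.4, 5.4]
grip_width: 0.48
```

```bash
python3 plan.py
```

```text
t 30.3 pos [ 504.4 -200.3  142.7] az 77.68 q [-9.000e-01  1.250e+01 -2.320e+01  1.000e-01 -5.430e+01 -1.014e+02] F [-0.6 -3.4  5.4] T [-1.69  0.12  0.05] grip 41.0
```

Call:
drive_tool(moves=[[0,0,0,-4],[0,0,0,-3.8],[0,0,-8,0],[0,0,-12,0],[0,0,-16,0],[0,0,-10,0],[0,0,0,-8]])

```text
t: 31.0
tool_pos: [0.5045, -0.1997, 0.1901]
eef_rot: [[-0.998, -0.057, 0.003], [-0.057, 0.998, 0.0], [-0.003, -0.0, -1.0]]
wrist_force: [0.8, -0.1, -1.8]
grip_width: 0.479
```

```bash
python3 plan.py 556 -308.8 188 145.24 7
```

```text
t 31.0 pos [ 504.5 -199.7  190.1] az 93.3 q [ -0.9   9.9 -19.6  -0.  -60.4 -85.8] F [ 0.8 -0.1 -1.8] T [ 0.05 -0.03 -0.05] grip 40.9
[[-6.4, -16.0, 0.3, -7.4], [-4.3, -16.7, 0.3, -7.4], [-2.1, -17.1, 0.3, -7.4], [0.1, -17.2, 0.3, -7.4], [2.3, -17.1, 0.3, -7.4], [4.5, -16.6, 0.3, -7.4], [6.6, -15.9, 0.3, -7.4]]
```

Call:
drive_tool(moves=[[-6.4,-16,0,-7.4],[-4.3,-16.7,0,-7.4],[-2.1,-17.1,0,-7.4],[0.1,-17.2,0,-7.4],[2.3,-17.1,0,-7.4],[4.5,-16.6,0,-7.4],[6.6,-16,0,-7.5],[0,0,8,0]])

```text
t: 31.8
tool_pos: [0.5561, -0.3106, 0.1808]
eef_rot: [[-0.569, -0.822, 0.001], [-0.822, 0.569, -0.001], [-0.0, -0.001, -1.0]]
wrist_force: [-0.7, 0.5, -1.9]
grip_width: 0.479
```

Call:
drive_tool(moves=[[0,0,9,0],[0,0,0,0],[0,0,0,0],[0,0,0,0]])

```text
t: 32.2
tool_pos: [0.5551, -0.3087, 0.1716]
eef_rot: [[-0.571, -0.821, 0.0], [-0.821, 0.571, -0.0], [-0.0, -0.0, -1.0]]
wrist_force: [-0.4, -0.3, -1.6]
grip_width: 0.482
```

```bash
python3 plan.py 556 -308.8 143 145.24 2;  python3 - <<'E'
from h import *
a,_=grab_frame("top"); s,_=grab_frame("side")
u,v=proj("top",[.504,-.199,.04])[0].astype(int);A=a[v-20:v+20,u-20:u+20]
u,v=proj("side",[.504,-.199,.04])[0].astype(int);B=s[v-20:v+20,u-20:u+20]
save("p2.png",cv2.resize(np.hstack([A,B]),(800,400),interpolation=2))
E
```

```text
t 32.2 pos [ 555.1 -308.7  171.6] az 145.15 q [-11.5  19.2  -9.3   0.  -61.4 -23.4] F [-0.4 -0.3 -1.6] T [ 0.02  0.01 -0.01] grip 41.2
[[-0.2, -0.4, 14.3, -0.0], [-0.2, -0.4, 14.3, -0.0]]
```

View pics/p2.png

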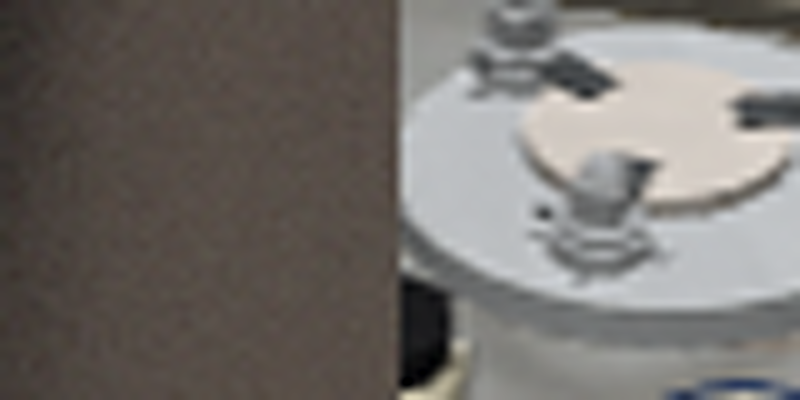

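The side crop shows S2's pointer at (545,212), on the far side from where it began, so the half turn is done. Next I'll seat the key on S3.

Call:
drive_tool(moves=[[-0.3,-0.8,5,0],[0,0,8,0],[0,0,7,0],[0,0,5,0],[0,0,4,0],[0,0,0,0],[0,0,0,0]])

```text
t: 33.0
tool_pos: [0.5557, -0.3094, 0.1428]
eef_rot: [[-0.571, -0.821, -0.0], [-0.821, 0.571, -0.0], [0.0, -0.0, -1.0]]
wrist_force: [-2.3, 1.5, 4.6]
grip_width: 0.484
```

```bash
python3 plan.py
```

```text
t 33.0 pos [ 555.7 -309.4  142.8] az 145.16 q [-11.5  20.7 -11.2   0.  -58.  -23.3] F [-2.3  1.5  4.6] T [ 0.53  1.02 -0.04] grip 41.4
```

Seated. I'll turn it to tool azimuth 47.7, which is 97.5° of twist.

Call:
drive_tool(moves=[[0,0,0,8.2],[0,0,0,8.2],[0,0,0,8.2],[0,0,0,8.2],[0,0,0,8.2],[0,0,0,8.2],[0,0,0,8.2],[0,0,0,8.2]])

```text
t: 33.8
tool_pos: [0.556, -0.3105, 0.1428]
eef_rot: [[-0.982, 0.187, 0.0], [0.187, 0.982, -0.002], [-0.001, -0.002, -1.0]]
wrist_force: [-1.8, -4.1, 2.4]
grip_width: 0.483
```

Call:
drive_tool(moves=[[0,0,0,8.2],[0,0,0,8.2],[0,0,0,8],[0,0,0,7.5],[0,0,0,0],[0,0,0,0]])

```text
t: 34.4
tool_pos: [0.5558, -0.3102, 0.1427]
eef_rot: [[-0.742, 0.671, 0.0], [0.671, 0.742, -0.001], [-0.001, -0.001, -1.0]]
wrist_force: [-2.9, -5.1, 4.5]
grip_width: 0.478
```

```bash
python3 plan.py 556 -309 143 55.24
```

```text
t 34.4 pos [ 555.8 -310.2  142.7] az 47.88 q [-1.160e+01  2.080e+01 -1.120e+01  1.000e-01 -5.800e+01 -1.206e+02] F [-2.9 -5.1  4.5] T [-2.23  1.14  0.02] grip 40.9
[[0.7, 1.0, -0.3, -7.4]]
```

Call:
drive_tool(moves=[[0.5,0.8,0,-4],[0,0,0,-3.4],[0,0,0,0]])

```text
t: 34.7
tool_pos: [0.5558, -0.309, 0.1427]
eef_rot: [[-0.823, 0.568, -0.0], [0.568, 0.823, -0.001], [-0.0, -0.001, -1.0]]
wrist_force: [-2.4, -4.2, 5.1]
grip_width: 0.477
```

Call:
drive_tool(moves=[[0,0,0,0],[0,0,0,0],[0,0,0,0],[0,0,0,0],[0,0,-15,0],[0,0,-35,0],[0,0,-40,0],[0,0,-40,0]], gripper=75)

```text
t: 35.5
tool_pos: [0.5558, -0.3081, 0.2733]
eef_rot: [[-0.82, 0.572, -0.001], [0.572, 0.82, 0.0], [0.001, -0.0, -1.0]]
wrist_force: [0.6, -0.1, -0.5]
grip_width: 0.879
```

```bash
python3 plan.py 400 100 270 55
```

```text
t 35.5 pos [ 555.8 -308.1  273.3] az 55.08 q [ -11.4   15.6   -0.9   -0.   -73.5 -113.5] F [ 0.6 -0.1 -0.5] T [-0.06 -0.12 -0.  ] grip 75.1
[[40.2, 27.3, 0.4, 0.0], [40.2, 27.3, 0.4, 0.0], [40.2, 27.3, 0.4, 0.0], [40.2, 27.3, 0.4, 0.0], [40.2, 27.2, 0.4, 0.0], [40.2, 27.2, 0.4, 0.0], [40.2, 27.2, 0.4, 0.0], [40.2, 27.2, 0.4, 0.0]]
[[40.2, 27.2, 0.4, 0.0]]
```

Call:
drive_tool(moves=[[40,27,0,0],[40,27,0,0],[40,27,0,0],[40,27,0,0],[40,27,0,0],[40,27,0,0],[40,27,0,0],[40,27,0,0]])

```text
t: 36.3
tool_pos: [0.4164, 0.0536, 0.2724]
eef_rot: [[-0.82, 0.573, 0.001], [0.573, 0.82, 0.001], [-0.0, 0.001, -1.0]]
wrist_force: [1.4, -0.1, -0.0]
grip_width: 0.878
```

```bash
python3 plan.py; python3 headfind.py .176 .556 -.309; python3 - <<'E'
from h import *
a,d=grab_frame("top"); s,_=grab_frame("side")
b=np.load("top0.npz")["im"]
u,v=proj("top",[.498,-.268,.03])[0].astype(int);A=cv2.resize(a[v-40:v+40,u-40:u+40],(400,400),interpolation=2)
u,v=proj("side",[.52,-.25,.08])[0].astype(int);B=cv2.resize(s[v-45:v+45,u-45:u+45],(400,400),interpolation=2)
save("f.png",np.hstack([A,B]))
# compare untouched items (shift of patch between first and last top view)
for n,(x,y) in dict(cup=(412,370),jar=(432,305),tape=(192,300),tile=(457,405)).items():
    x,y=int(x/1.4),int(y/1.4);h=26 if n=="tape" else 20
    r=cv2.matchTemplate(a[y-h-6:y+h+6,x-h-6:x+h+6],b[y-h:y+h,x-h:x+h],cv2.TM_CCOEFF_NORMED);_,m,_,l=cv2.minMaxLoc(r);print(n,round(m,3),l[0]-6,l[1]-6)
E
```

```text
t 36.3 pos [416.4  53.6 272.4] az 55.06 q [  34.5   -6.2  -25.2   -0.   -70.9 -159.4] F [ 1.4 -0.1 -0. ] T [ 0.19 -0.14  0.02] grip 74.9
n 357 z 0.1765 rect ((555.46337890625, -306.1138916015625), (43.82141876220703, 44.96115493774414), 55.30538558959961) mean [ 555.51470085 -306.17537978]
cup 0.827 0 0
jar 0.995 0 0
tape 0.988 0 0
tile 0.989 0 0
```

View pics/f.png

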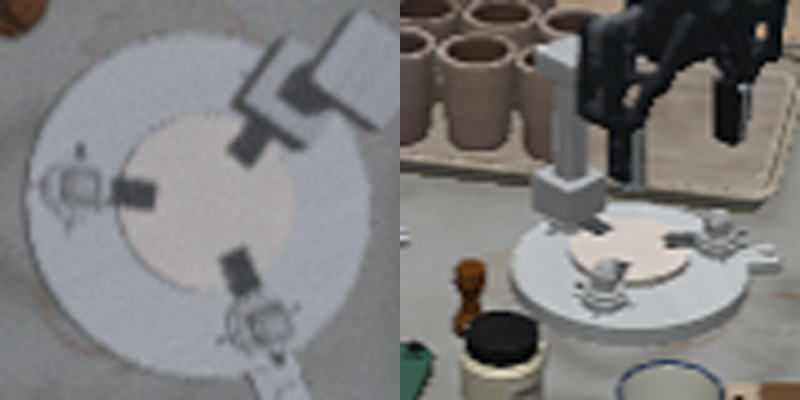

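```bash
python3 -c "
from cell import *
print(hand_in())"
```

```text
the job is handed in; nothing more can be done
None
```

The job is handed in at about 36 s of the 72 s allowed, and no verdict was reported. All three screws were turned with the key, and the key is left standing on screw 3 with the robot clear.

**Standing the key up:** Gripping the head and lifting did not tilt the key. When I loosened the grip to let it swing, it dropped flat about 40 mm onto the bench. I then pushed the socket against the rim of the heavy banding wheel until the key was upright, set it on its socket end and let go. It stood by itself. Pushes on the wheel peaked at about 29 N read at the wrist, and the wheel did not visibly move.

**Turning the screws:** I took the key by its head from above and turned the screws in clockwise order from the tongue:

| Screw | Quarter turns | Tool angle as turned | Pointer check |
|---|---|---|---|
| 1 | one | about 89° after allowing for play | Camera shows it at its mark, facing the tongue |
| 2 | two | about 179° after allowing for play | Camera shows it opposite its start |
| 3 | one | about 89° after allowing for play | Hidden under the key, so not seen |

**Last checks:**
- **Key:** its head top is at 176 mm, as expected for a seated key, and it is square to the screw to within 0.1°.
- **Jar, tape and tile:** they show no shift between the first and last pictures.
- **Cup:** it also shows no shift, but the match was weaker (0.83), probably because the gripper partly covered the view.

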